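# Switch the chip suction over to the other bench port

## Robot

A 6-joint arm with a two-finger parallel gripper is mounted at the origin on the work surface. World frame = base frame: x ahead of the robot, y to its left, z up, the work surface at z = 0. Lengths are in m, angles in degrees, forces in N, time in s.
With the tool pointing down it reaches from about 0.275 to 0.725 m from the base axis. Payload 5.6 kg.
Tool frame: the origin (TCP) lies at the very end of the fingers, on their centre line; the grasp point (between the pads) lies 19 mm behind it; z points along the fingers, y is the direction in which the jaws open and shut (so a half turn about z gives the same grasp; the last joint's range is limited). The gripper opens to 85 mm and grips with 20 to 120 N. Pads are 22 mm wide; open, the fingers measure 114 mm over their backs; the gripper's body (76 mm by 85 mm) begins 54 mm behind the grasp point. The pads swing forward as they close: fully open they stand 13 mm farther back than shut.
Start: joints at [-49.469, 14.616, 6.199, 0, -81.583, -16.306], TCP at [0.226, -0.502, 0.231] pointing down, gripper open.
Joint ranges: [-168.99, 168.99], [-69.2, 112.95], [-62.41, 85.93], [-164.36, 98.24], [-168.68, -3.75], [-174.98, 174.98]. Speed limits (degrees/s): [147.25, 147.25, 180, 180, 180, 180].

## Interface

Orientations are given as [roll, pitch, yaw] about the fixed x, y, z axes, in that order (R = Rz(yaw) Ry(pitch) Rx(roll)).
In Python, from rig import readout, cams, order, finder gives the robot as it stands.
- The arm moves only by the shell command python3 -m handwheel 'ROWS' [OPENING] [FORCE]. ROWS is JSON, a list of rows, each an object of numbers: "dx", "dy", "dz": the shift along the tool's x, y, z in mm; "yaw": the turn about the tool's z in rad. In form: [{"dx": .., "dy": .., "dz": .., "yaw": ..}, ...]. A call has 1 to 8 rows; each row shifts and turns the pose as measured when the row begins, along the tool's axes as they then stand; what a row does not reach is not made up. A row lasts 1/10 s, in which the tool goes at most 50 mm and 8.59 degrees, less where a joint would pass 70% of its speed; a pose out of reach is approached as far as the arm can. A call is refused whole if a number of a shift passes 50 or a number of a turn 0.15, either way. A call with a gripper value outside its range is refused whole. OPENING is the opening, from 0 (shut) to 1 (fully open), set as the call begins (- or left out, the last holds). The fingers move at their own pace and stop on an object; FORCE is the grip in N (left out, the last holds). Time passes only in rows, so rows that do not move let the fingers close. It gives the time, the measured TCP pose, the force and the opening at its end, in the units of the state.
- readout.state(): the state, without advancing time (a new reading comes with each control period).
- cams.get_image(name): name is "scene" or "side" or "wrist"; returns a dict with "pixels" (400x640x3 uint8, red, green, blue), "mtx" (3x3 intrinsics, pixels), "R" (3x3) and "t" (3): a world point X has camera coordinates R X + t. Camera axes: x right, y down, z forward; pixel columns grow to the right and rows downward; lengths in m; the calibration is good to about 2 mm. A picture is of the moment at which its call begins. There is no depth.
- order.close_job(): hands the job in, once; it reports no verdict.
Trained networks look in the newest picture that a camera, given by its name, has taken for a name from the list of things; names that differ only in an ending like _2 or _b are one class to them, and where a whole thing is asked for, a point or a joint stands for the part that bears it (a point fixed in the world has none). Each returns a list of dicts, best first, with "score" (0 to 1); they miss things now and then, are a little off and sometimes report something else, mostly with a low value. They report only what shows in the picture. A call takes as long as a camera call.
- finder.find_in(target, camera): "box" ([left, top, right, bottom] in pixels, round what is visible of it).
- finder.landmark_of(target, camera): "pixel" ([column, row] in pixels: a listed point, or the origin of a listed thing).
The state is a dict: "time": time; "qpos": joint angles; "qd": joint speeds; "joint_torque": joint torques, N m; "ee_pos": TCP position; "tool_rot": TCP orientation; "contact_force": force on the tool from outside, world axes, zero at the start; "torque": the same for the moment, N m; "gripper_width": finger opening in m.
Only numpy, scipy, OpenCV 4.12 (cv2) and the standard library are available. Lean on these libraries where they do the work, as an engineer would, in place of code of your own. Each camera call takes 0.05 s, during which the arm holds its last target.

## Task

Two sprung suction ports are fixed to the turning bench and one of them stands half open: press the thumb pad of its catch so that its slide springs fully shut, and open the other port by pushing its slide in past the catch and letting it come back, so that it stays caught half open. Push and press with the fingertips only: do not pinch or pull the push plates, and leave the turned work and tools on the bench where they are.

Things in the scene. Friction and masses are not known exactly. Their poses are not given: they have to be found in the camera images.
- gate_a: Suction port A, fixed: HALF OPEN at the start, slide caught on its catch; else both ports are alike and either may be the left one. Grey box 130 x 118 x 36 mm (x -32..98, y -56..62) with a 50 mm round mouth on top. Origin on the bench under the mouth's centre; +x = way the slide is pushed in (away from the robot, yaw up to 20 deg), z up. Spring tube along the -y side, catch on the +y side.
- a_mouth (a point): Centre of the round mouth of port A, at the top of its rim, 54 mm above the bench. Inside it one sees only bright steel blade when shut, half blade and half dark duct when half open.
- a_slide (a joint): Sprung blade of port A, m pushed in along +x: 0 out, shut; 0.030 caught, half open; 0.060 end stop. Spring drives it out: 4 N at 0, 6.5 N at 0.030, 9 N at 0.060 (+1 N while its stop pin lifts the catch's hook, 0.005-0.030). Pushed past 0.033 the hook has dropped behind the pin; let go, it comes back and stays at 0.030. Let go earlier, it springs out to 0.
- a_catch (a joint): Rocking catch of port A, a lever along the port's x (top 70 mm up, pivot at x = 40 mm, hook at the -x end, thumb pad at the +x end), rad: 0 hook down (sprung to it), grows as the pad is pressed, 0.45 stop. A caught slide is let go by 0.27, the pad about 8 mm down; stop at about 13 mm. Takes 3 to 5 N at the pad.
- a_plate (a point): Centre of the front (robot-side) face of the upright steel push plate on slide A's -x end; moves with the slide. Plate 64 mm wide along y, 42 mm high (35 to 77 mm above the bench), 6 mm thick (its rear half is a dark sheet, not to be touched: that is pinching or pulling); axes as the port's: push to +x. Free air in front of it, down to the bench.
- a_pad (a point): Centre of the top face of the black thumb pad of catch A, at x = 70, y = 46 mm of the port, 76 mm above the bench when up. Pad 32 mm along x, 28 mm along y, free to press down from above; nothing higher stands on the port except the push plate's edge (77 mm).
- gate_b: Suction port B, fixed: SHUT at the start, slide out; else both ports are alike and either may be the left one. Grey box 130 x 118 x 36 mm (x -32..98, y -56..62) with a 50 mm round mouth on top. Origin on the bench under the mouth's centre; +x = way the slide is pushed in (away from the robot, yaw up to 20 deg), z up. Spring tube along the -y side, catch on the +y side.
- b_mouth (a point): Centre of the round mouth of port B, at the top of its rim, 54 mm above the bench. Inside it one sees only bright steel blade when shut, half blade and half dark duct when half open.
- b_slide (a joint): Sprung blade of port B, m pushed in along +x: 0 out, shut; 0.030 caught, half open; 0.060 end stop. Spring drives it out: 4 N at 0, 6.5 N at 0.030, 9 N at 0.060 (+1 N while its stop pin lifts the catch's hook, 0.005-0.030). Pushed past 0.033 the hook has dropped behind the pin; let go, it comes back and stays at 0.030. Let go earlier, it springs out to 0.
- b_catch (a joint): Rocking catch of port B, a lever along the port's x (top 70 mm up, pivot at x = 40 mm, hook at the -x end, thumb pad at the +x end), rad: 0 hook down (sprung to it), grows as the pad is pressed, 0.45 stop. A caught slide is let go by 0.27, the pad about 8 mm down; stop at about 13 mm. Takes 3 to 5 N at the pad.
- b_plate (a point): Centre of the front (robot-side) face of the upright steel push plate on slide B's -x end; moves with the slide. Plate 64 mm wide along y, 42 mm high (35 to 77 mm above the bench), 6 mm thick (its rear half is a dark sheet, not to be touched: that is pinching or pulling); axes as the port's: push to +x. Free air in front of it, down to the bench.
- b_pad (a point): Centre of the top face of the black thumb pad of catch B, at x = 70, y = 46 mm of the port, 76 mm above the bench when up. Pad 32 mm along x, 28 mm along y, free to press down from above; nothing higher stands on the port except the push plate's edge (77 mm).
- turned_box: Bystander: loose turned dark wooden box with a knob, 58 mm diameter, 64 mm high, standing; origin under its centre. Beyond and between the ports.
- bowl: Bystander: loose turned wooden bowl, 116 mm diameter, 45 mm high; origin under its centre. On the left.
- chuck_ring: Bystander: loose steel ring, 60 mm outside, 34 mm inside, 20 mm high; origin under its centre. Between the ports on the robot's side.
- gouge: Bystander: loose turning gouge lying down, wooden handle and steel shaft, 320 mm long, 32 mm high; origin on the bench under its middle, x along the tool. On the right.

How it is judged:
By the outcome, as a careful person would: the job done as asked, in the order asked, and still so for the second after the job is handed in, with the robot touching nothing.
It also fails if it takes over 42 s, if anything falls off the work surface, if the arm or the gripper's body presses on something with over 40 N, if the wrist force passes 120 N, or if a joint passes its speed limit or range.

## Working session

There is one attempt and no reset: what is moved stays moved. The work goes in short steps, Python scripts to look and compute and a shell command to move; the robot and the scene stay as the last step left them, time stands still between calls to the robot, and variables do not carry over. Pictures are saved under pics/ and viewed, and the job is handed in when it is done.

```bash
ls; mkdir -p pics
cat > h.py <<'E'
import numpy as np, cv2
from rig import readout, cams, order, finder
def shot(n,f):
    im=cams.get_image(n); cv2.imwrite('pics/'+f,im['pixels'][:,:,::-1]); return im
def ray(im,px):
    R=np.array(im['R']);t=np.array(im['t']);K=np.array(im['mtx'])
    d=R.T@np.linalg.solve(K,[px[0],px[1],1]); return -R.T@t,d
def atz(im,px,z):
    o,d=ray(im,px); return o+d*(z-o[2])/d[2]
def proj(im,X):
    c=np.array(im['R'])@np.array(X)+np.array(im['t']); p=np.array(im['mtx'])@c; return p[:2]/p[2]
E
python3 - <<'E'
from h import *
Z=dict(gate_a=0,gate_b=0,a_mouth=.054,b_mouth=.054,a_pad=.076,b_pad=.076,a_plate=.056,b_plate=.056,turned_box=0,chuck_ring=0,bowl=0,gouge=0)
for n in ['scene','side']:
    im=shot(n,n+'0.png')
    print(n,-np.array(im['R']).T@im['t'])
    for k,z in Z.items():
        for r in finder.landmark_of(k,n)[:3]:
            print(k,np.round(r['pixel']),round(r['score'],2),np.round(atz(im,r['pixel'],z),3))
shot('wrist','w0.png')
s=readout.state();print(s)
E
```

```text
pics
scene [ 1.23976062 -0.30688616  1.27162481]
gate_a [367. 190.] 0.98 [0.56  0.151 0.   ]
gate_a [271. 224.] 0.97 [ 0.556 -0.163  0.   ]
gate_b [367. 190.] 0.98 [0.56  0.151 0.   ]
gate_b [271. 224.] 0.97 [ 0.556 -0.163  0.   ]
a_mouth [275. 217.] 0.81 [ 0.569 -0.149  0.054]
b_mouth [366. 185.] 0.89 [0.571 0.136 0.054]
a_pad [299. 224.] 0.52 [ 0.629 -0.101  0.076]
b_pad [394. 185.] 0.53 [0.617 0.203 0.076]
a_plate [263. 196.] 0.63 [ 0.489 -0.159  0.056]
b_plate [343. 163.] 0.87 [0.473 0.106 0.056]
turned_box [275. 216.] 0.22 [ 0.536 -0.141  0.   ]
chuck_ring [309. 168.] 0.62 [0.414 0.017 0.   ]
bowl [426. 159.] 0.69 [0.526 0.376 0.   ]
gouge [183. 240.] 0.7 [ 0.507 -0.413  0.   ]
gouge [270. 225.] 0.24 [ 0.558 -0.166  0.   ]
side [0.29289046 0.93600161 1.04349506]
gate_a [333. 181.] 0.96 [ 0.568 -0.147  0.   ]
gate_b [333. 181.] 0.96 [ 0.568 -0.147  0.   ]
a_mouth [334. 169.] 0.7 [ 0.565 -0.148  0.054]
b_mouth [307. 235.] 0.79 [0.57  0.143 0.054]
b_mouth [295. 322.] 0.74 [0.518 0.413 0.054]
b_mouth [367. 137.] 0.5 [ 0.496 -0.338  0.054]
a_pad [313. 170.] 0.58 [ 0.623 -0.1    0.076
[... 284 characters left out ...]
65. 136.] 0.64 [ 0.513 -0.412  0.   ]
{'time': 1.35, 'qpos': array([-4.94680596e+01,  1.46175868e+01,  6.19874343e+00,  1.45786173e-04,
       -8.15841932e+01, -1.63053420e+01]), 'qd': array([-0.06120411, -0.05462329,  0.01915565,  0.09730835, -0.00511144,
        0.05609957]), 'joint_torque': array([ 1.59106667e-04, -3.86401284e+01,  2.38075465e+01,  5.36798939e+00,
       -4.68698945e-04,  2.61766706e-05]), 'ee_pos': array([ 0.22569582, -0.50154446,  0.23126577]), 'tool_rot': array([ 1.79997126e+02, -9.90934122e-04, -1.55773380e+02]), 'contact_force': array([0.03179164, 0.54782696, 0.57471275]), 'torque': array([ 0.00503476,  0.01492796, -0.03506659]), 'gripper_width': 0.08545569790580379}
```

View images.

Run:
```python
import cv2
a=cv2.imread('pics/scene0.png')[130:290,150:460]; b=cv2.imread('pics/side0.png')[90:290,200:440]
cv2.imwrite('pics/sc_c.png',cv2.resize(a,None,fx=2.5,fy=2.5,interpolation=2)); cv2.imwrite('pics/si_c.png',cv2.resize(b,None,fx=3,fy=3,interpolation=2))
```

```text
(no output)
```

View pics/sc_c.png

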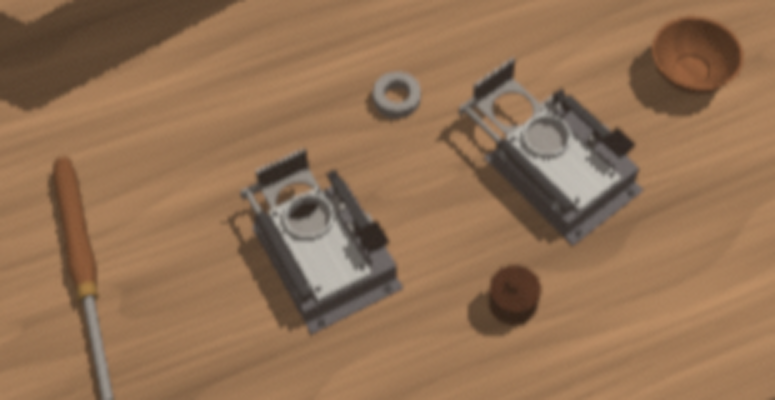

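View pics/si_c.png

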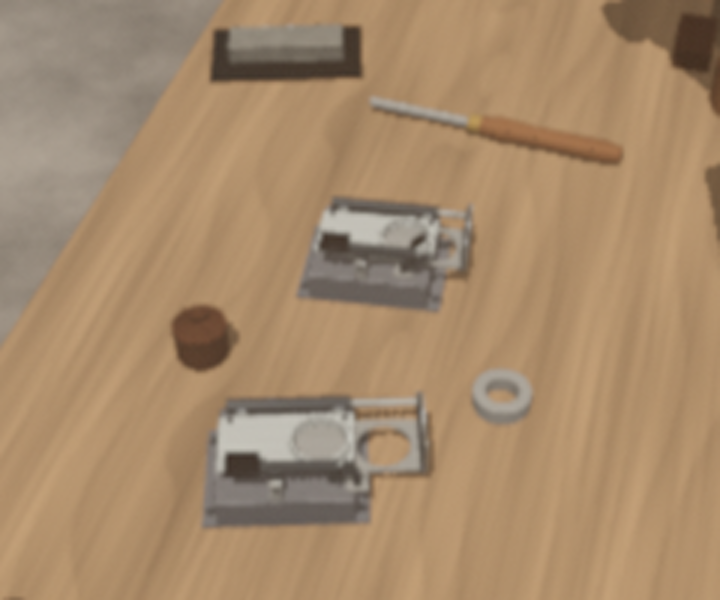

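```bash
python3 -m handwheel '[{"dx":-45,"dy":19},{"dx":-45,"dy":19},{"dx":-45,"dy":19},{"dx":-45,"dy":19},{"dx":-45,"dy":19},{"dx":-45,"dy":19},{"dx":-45,"dy":19},{"dx":-45,"dy":19}]' 0 20; python3 -m handwheel '[{"dx":-35,"dy":15},{"dx":-35,"dy":15},{"dx":-25,"dy":10,"yaw":0.12},{"yaw":0.12},{"yaw":0.1},{}]'
python3 - <<'E'
from h import *
s=readout.state();print(s['time'],s['ee_pos'],s['tool_rot'],s['gripper_width'],s['contact_force'])
im=shot('wrist','w1.png')
print(-np.array(im['R']).T@im['t'],im['R'])
Z=dict(gate_a=0,a_mouth=.054,b_mouth=.054,a_pad=.076,b_pad=.076,a_plate=.056)
for k,z in Z.items():
        for r in finder.landmark_of(k,'wrist')[:2]:
            print(k,np.round(r['pixel']),round(r['score'],2),np.round(atz(im,r['pixel'],z),3))
E
```

```text
1.35 [ 0.22569582 -0.50154446  0.23126577] [ 1.79997126e+02 -9.90934122e-04 -1.55773380e+02] 0.08545569790580379 [0.03179164 0.54782696 0.57471275]
[ 0.15112639 -0.5366892   0.3735358 ] [[-4.10148206e-01  9.12018725e-01  5.42946378e-04]
 [ 8.64147652e-01  3.88429405e-01  3.19955360e-01]
 [ 2.91594383e-01  1.31698303e-01 -9.47432464e-01]]validation failed for argument at $[0]...
validation failed for argument at $[0]...
```

View pics/w1.png

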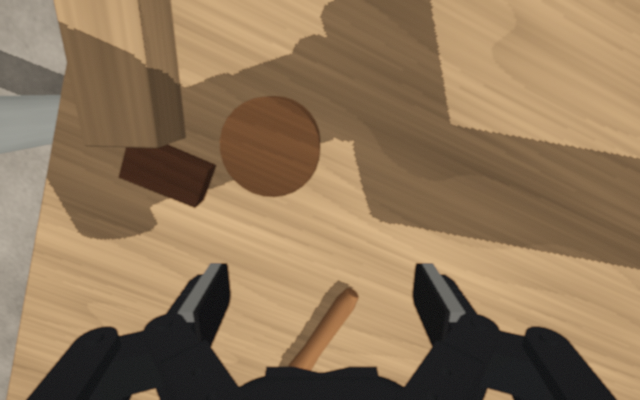

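```bash
python3 -m handwheel '[{"dx":-45,"dy":19,"dz":0,"yaw":0},{"dx":-45,"dy":19,"dz":0,"yaw":0},{"dx":-45,"dy":19,"dz":0,"yaw":0},{"dx":-45,"dy":19,"dz":0,"yaw":0},{"dx":-45,"dy":19,"dz":0,"yaw":0},{"dx":-45,"dy":19,"dz":0,"yaw":0},{"dx":-45,"dy":19,"dz":0,"yaw":0},{"dx":-45,"dy":19,"dz":0,"yaw":0}]' 0 20; python3 -m handwheel '[{"dx":-35,"dy":15,"dz":0,"yaw":0},{"dx":-35,"dy":15,"dz":0,"yaw":0},{"dx":-25,"dy":10,"dz":0,"yaw":0.12},{"dx":0,"dy":0,"dz":0,"yaw":0.12},{"dx":0,"dy":0,"dz":0,"yaw":0.1},{"dx":0,"dy":0,"dz":0,"yaw":0}]'
python3 - <<'E'
from h import *
s=readout.state();print(s['time'],s['ee_pos'],s['tool_rot'],s['gripper_width'],s['contact_force'])
im=shot('wrist','w2.png')
Z=dict(gate_a=0,a_mouth=.054,b_mouth=.054,a_pad=.076,b_pad=.076,a_plate=.056)
for k,z in Z.items():
        for r in finder.landmark_of(k,'wrist')[:2]:
            print(k,np.round(r['pixel']),round(r['score'],2),np.round(atz(im,r['pixel'],z),3))
E
```

```text
time: 2.5
ee_pos: [0.496, -0.2121, 0.2314]
tool_rot: [-179.9, 0.0, -156.4]
contact_force: [0.2, -0.7, 0.3]
gripper_width: -0.0001
time: 3.1
ee_pos: [0.5736, -0.1271, 0.2296]
tool_rot: [-179.9, -0.0, -176.1]
contact_force: [0.4, -1.0, 0.1]
gripper_width: -0.0001
3.1 [ 0.57363944 -0.12707074  0.22957321] [-1.79938303e+02 -1.74939411e-02 -1.76074299e+02] -0.00010923719467075425 [ 0.3677991  -1.01233055  0.08121931]
gate_a [546. 180.] 0.91 [0.572 0.142 0.   ]
gate_a [298. 158.] 0.82 [ 0.567 -0.156  0.   ]
a_mouth [297. 167.] 0.9 [ 0.565 -0.153  0.054]
b_mouth [585. 189.] 0.94 [0.568 0.145 0.054]
a_pad [342. 236.] 0.66 [ 0.628 -0.103  0.076]
a_pad [429. 290.] 0.15 [ 0.686 -0.004  0.076]
a_plate [289.  94.] 0.78 [ 0.496 -0.164  0.056]
```

View pics/w2.png

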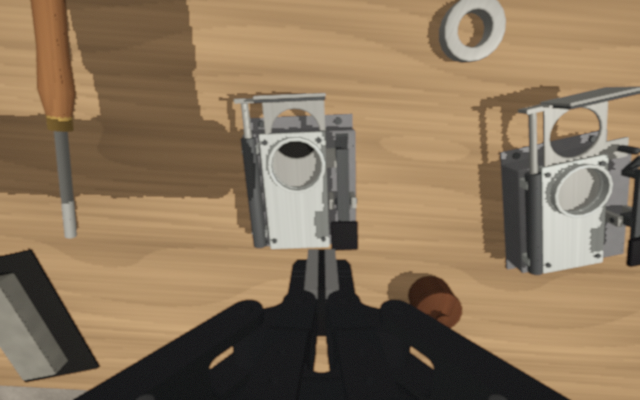

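```bash
python3 -m handwheel '[{"dx":-28,"dy":11,"dz":20,"yaw":0},{"dx":-28,"dy":11,"dz":20,"yaw":0},{"dx":0,"dy":0,"dz":30,"yaw":0},{"dx":0,"dy":0,"dz":30,"yaw":0},{"dx":0,"dy":0,"dz":30,"yaw":0},{"dx":0,"dy":0,"dz":0,"yaw":0},{"dx":0,"dy":0,"dz":0,"yaw":0}]'
python3 - <<'E'
from h import *
im=shot('wrist','w3.png')
s=readout.state();e=s['ee_pos'];print(e)
print(proj(im,[.628,-.102,.076]),proj(im,e))
im=shot('side','s3.png'); print(proj(im,[.628,-.102,.076]),proj(im,e))
c=im['pixels'][100:260,240:400,::-1]; cv2.imwrite('pics/s3c.png',cv2.resize(c,None,fx=3.5,fy=3.5,interpolation=2))
E
```

```text
time: 4.15
ee_pos: [0.6314, -0.1033, 0.0996]
tool_rot: [-179.8, 0.4, -175.9]
contact_force: [0.4, -0.6, 0.9]
gripper_width: -0.0002
[ 0.63118963 -0.10315224  0.09941152]
[326.28954199 237.77158664] [324.10496204 263.70172457]
[311.16451923 169.4020332 ] [310.07187338 163.41751795]
```

View pics/w3.png

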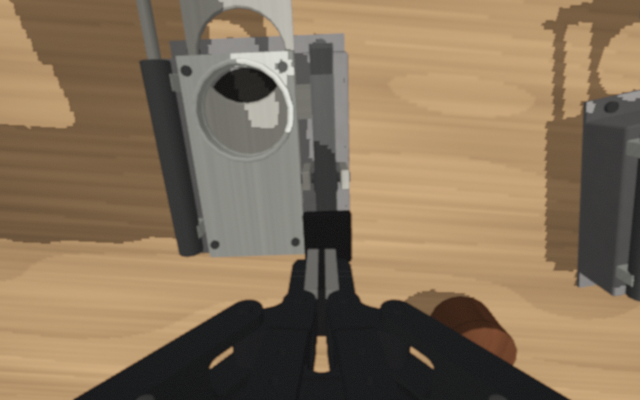

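View pics/s3c.png

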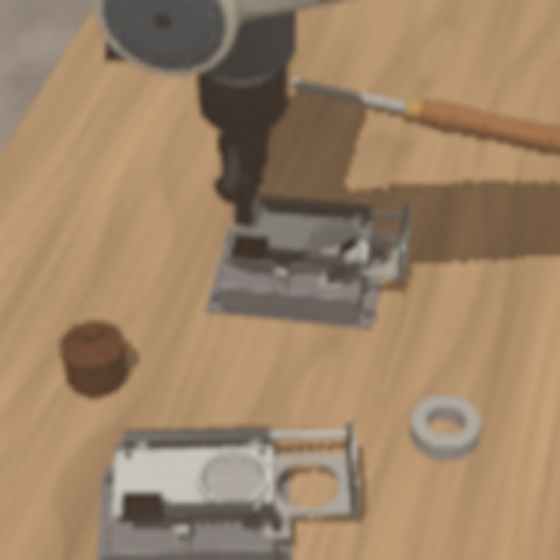

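```bash
python3 -m handwheel '[{"dx":2,"dy":2,"dz":18,"yaw":0},{"dx":0,"dy":0,"dz":5,"yaw":0},{"dx":0,"dy":0,"dz":4,"yaw":0},{"dx":0,"dy":0,"dz":4,"yaw":0},{"dx":0,"dy":0,"dz":3,"yaw":0}]'
```

```text
time: 4.75
ee_pos: [0.6352, -0.1019, 0.0748]
tool_rot: [-179.7, 1.4, -175.8]
contact_force: [-1.1, 1.8, 7.4]
gripper_width: 0.0002
```

Run:
```python
from h import *
im=shot('wrist','w4.png')
s=readout.state();e=s['ee_pos'];print(e,s['contact_force'],s['qpos'])
c=im['pixels'][60:300,140:440,::-1]; cv2.imwrite('pics/w4c.png',cv2.resize(c,None,fx=2.5,fy=2.5,interpolation=2))
```

```text
[ 0.63540626 -0.10183396  0.07460358] [1.25492064 0.74445482 1.15106871] [  4.9366147   28.87376911   4.0408184    0.30644711 -63.7807394
 -90.91056623]
```

View pics/w4c.png

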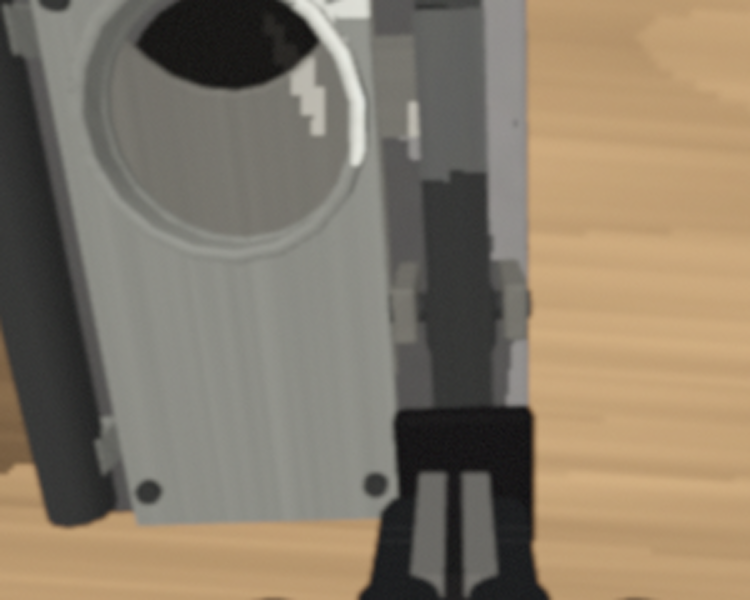

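```bash
python3 -m handwheel '[{"dx":7,"dy":0,"dz":0,"yaw":0},{"dx":0,"dy":0,"dz":5,"yaw":0},{"dx":1,"dy":0,"dz":6,"yaw":0},{"dx":1,"dy":0,"dz":5,"yaw":0}]'
```

```text
time: 5.2
ee_pos: [0.6349, -0.1018, 0.0661]
tool_rot: [-179.6, 2.7, -175.7]
contact_force: [2.9, 1.9, 4.9]
gripper_width: 0.0001
```

Run:
```python
from h import *
s=readout.state();e=s['ee_pos'];print(s['time'],e,s['contact_force'])
im=shot('wrist','w5.png')
c=im['pixels'][20:300,140:440,::-1]; cv2.imwrite('pics/w5c.png',cv2.resize(c,None,fx=2,fy=2,interpolation=2))
```

```text
5.2 [ 0.63485579 -0.10178322  0.06612095] [2.92140373 1.85147223 4.89219732]
```

View pics/w5c.png

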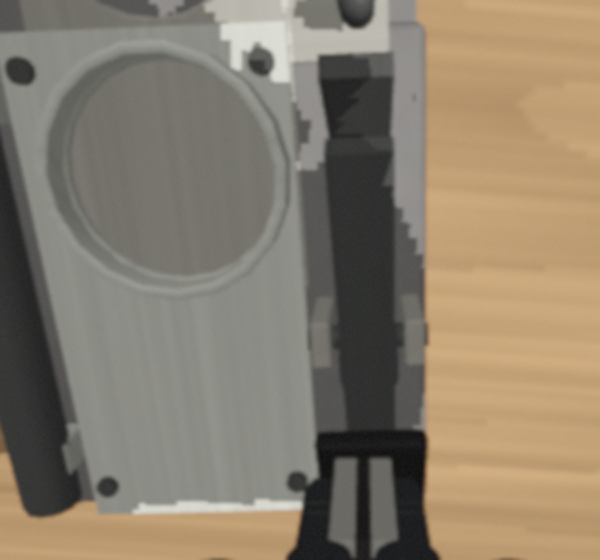

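```bash
python3 -m handwheel '[{"dx":0,"dy":0,"dz":-20,"yaw":0},{"dx":0,"dy":0,"dz":-40,"yaw":0},{"dx":0,"dy":0,"dz":-40,"yaw":0},{"dx":0,"dy":0,"dz":-30,"yaw":0},{"dx":32,"dy":36,"dz":0,"yaw":0},{"dx":32,"dy":36,"dz":0,"yaw":0},{"dx":32,"dy":36,"dz":0,"yaw":0},{"dx":32,"dy":36,"dz":0,"yaw":0}]'
python3 -m handwheel '[{"dx":32,"dy":36,"dz":0,"yaw":0},{"dx":30,"dy":36,"dz":0,"yaw":0},{"dx":0,"dy":0,"dz":0,"yaw":-0.1},{"dx":0,"dy":0,"dz":0,"yaw":-0.09},{"dx":0,"dy":0,"dz":0,"yaw":0}]'
python3 - <<'E'
from h import *
s=readout.state();e=s['ee_pos'];print(s['time'],e,s['tool_rot'],s['contact_force'])
Z=dict(b_mouth=.054,b_pad=.076,b_plate=.056,a_mouth=.054,a_plate=.056)
for n in ['wrist','scene','side']:
    im=shot(n,n+'6.png')
    for k,z in Z.items():
        for r in finder.landmark_of(k,n)[:2]:
            print(n,k,np.round(r['pixel']),round(r['score'],2),np.round(atz(im,r['pixel'],z),3))
E
```

```text
time: 6.05
ee_pos: [0.484, 0.0313, 0.1894]
tool_rot: [-179.6, 2.0, -176.2]
contact_force: [-0.9, 2.1, -0.1]
gripper_width: 0.0001
time: 6.55
ee_pos: [0.4059, 0.1018, 0.1844]
tool_rot: [-179.2, 1.5, -164.6]
contact_force: [-0.1, -0.6, -0.2]
gripper_width: -0.0002
6.55 [0.40592654 0.10183697 0.18438422] [-179.18890021    1.46024372 -164.63496164] [-0.12509695 -0.60395179 -0.218638  ]
wrist b_plate [319. 260.] 0.69 [0.478 0.117 0.056]
wrist a_mouth [ 30. 270.] 0.67 [ 0.568 -0.156  0.054]
wrist a_plate [  8. 171.] 0.67 [ 0.466 -0.169  0.056]
scene b_mouth [363. 184.] 0.7 [0.564 0.131 0.054]
scene b_pad [397. 187.] 0.72 [0.625 0.21  0.076]
scene b_plate [349. 165.] 0.62 [0.489 0.118 0.056]
scene a_mouth [276. 215.] 0.97 [ 0.563 -0.145  0.054]
scene a_plate [258. 187.] 0.85 [ 0.455 -0.162  0.056]
scene a_plate [346. 163.] 0.52 [0.477 0.114 0.056]
side b_mouth [306. 234.] 0.97 [0.572 0.141 0.054]
side b_pad [281. 243.] 0.7 [0.623 0.208 0.076]
side b_plate [341. 235.] 0.93 [0.477 0.121 0.056]
side a_mouth [331. 170.] 0.72 [ 0.573 -0.14   0.054]
side a_plate [364. 171.] 0.75 [ 0.468 -0.158  0.056]
```

View pics/wrist6.png

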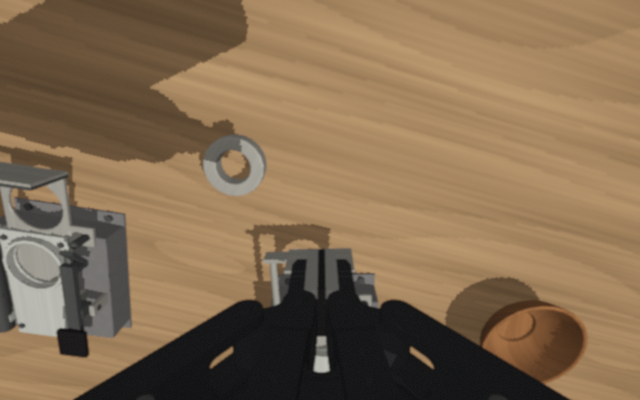

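```bash
python3 -m handwheel '[{"dx":5,"dy":-1,"dz":40,"yaw":0},{"dx":0,"dy":-1,"dz":40,"yaw":0},{"dx":0,"dy":-1,"dz":30,"yaw":0},{"dx":0,"dy":0,"dz":10,"yaw":0},{"dx":0,"dy":0,"dz":0,"yaw":0},{"dx":0,"dy":0,"dz":0,"yaw":0}]'
python3 - <<'E'
from h import *
s=readout.state();e=s['ee_pos'];print(s['time'],e,s['tool_rot'],s['contact_force'])
d=np.array([.477,.118])-e[:2];u=np.array([.966,.259]);print(d@u,d@[-u[1],u[0]])
im=shot('wrist','w7.png')
im=shot('scene','sc7.png');c=im['pixels'][100:240,260:440,::-1]; cv2.imwrite('pics/sc7c.png',cv2.resize(c,None,fx=4,fy=4,interpolation=2))
E
```

```text
time: 8.05
ee_pos: [0.4085, 0.0978, 0.0627]
tool_rot: [-179.3, 1.8, -164.7]
contact_force: [0.9, 0.5, 1.0]
gripper_width: -0.0002
8.05 [0.40851388 0.09780418 0.06272375] [-179.26186324    1.8417505  -164.72898891] [0.92093899 0.51809897 1.00066425]
0.07138830540360167 0.0017712537370163457
```

View pics/w7.png

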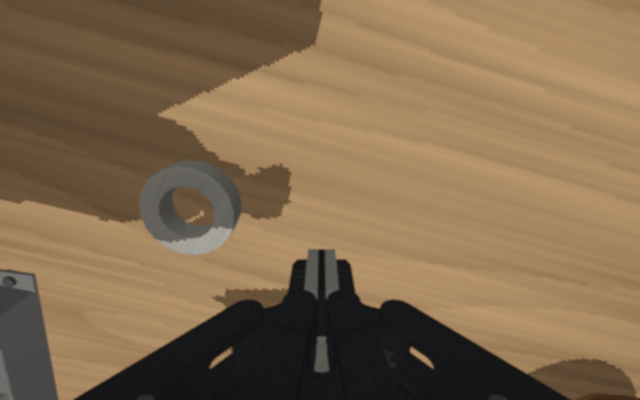

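View pics/sc7c.png

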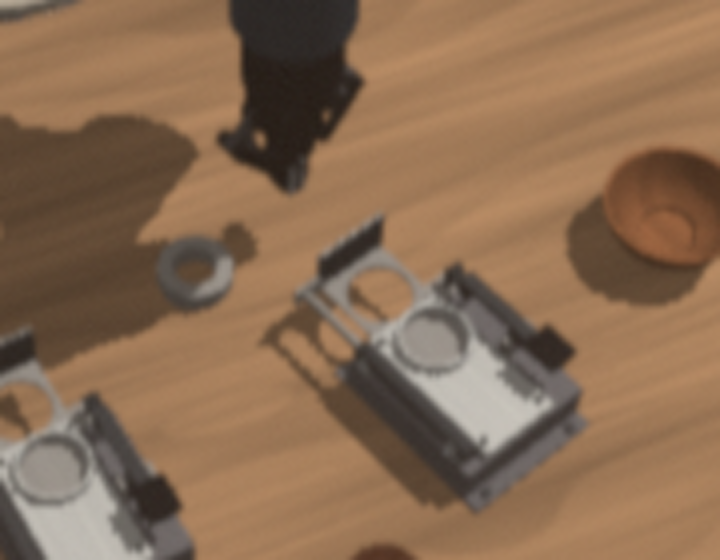

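```bash
python3 -m handwheel '[{"dx":-20,"dy":1,"dz":3,"yaw":0},{"dx":-20,"dy":1,"dz":2,"yaw":0},{"dx":-10,"dy":0,"dz":0,"yaw":0},{"dx":-10,"dy":0,"dz":0,"yaw":0}]'; python3 -m handwheel '[{"dx":-10,"dy":0,"dz":0,"yaw":0},{"dx":-10,"dy":0,"dz":0,"yaw":0}]'
```

```text
time: 8.55
ee_pos: [0.4685, 0.1172, 0.0639]
tool_rot: [-179.4, 2.2, -164.7]
contact_force: [-5.7, 0.0, 0.5]
gripper_width: -0.0001
time: 8.75
ee_pos: [0.4837, 0.1216, 0.0637]
tool_rot: [-179.5, 1.6, -164.8]
contact_force: [-7.9, 0.8, 3.6]
gripper_width: 0.0001
```

```bash
python3 -m handwheel '[{"dx":-10,"dy":0,"dz":2,"yaw":0},{"dx":-10,"dy":0,"dz":2,"yaw":0},{"dx":-10,"dy":0,"dz":2,"yaw":0},{"dx":-5,"dy":0,"dz":1,"yaw":0}]'
python3 - <<'E'
from h import *
s=readout.state();e=s['ee_pos'];print(s['time'],e,s['tool_rot'],s['contact_force'])
im=shot('scene','sc8.png');c=im['pixels'][100:240,260:440,::-1]; cv2.imwrite('pics/sc8c.png',cv2.resize(c,None,fx=4,fy=4,interpolation=2))
E
```

```text
time: 9.15
ee_pos: [0.5098, 0.1278, 0.0568]
tool_rot: [-179.5, 0.5, -164.9]
contact_force: [-8.1, -0.5, 5.8]
gripper_width: -0.0004
9.15 [0.5097972  0.12781726 0.05680329] [-179.4503658     0.53615256 -164.94084027] [-8.0960023  -0.53621953  5.77167235]
```

View pics/sc8c.png

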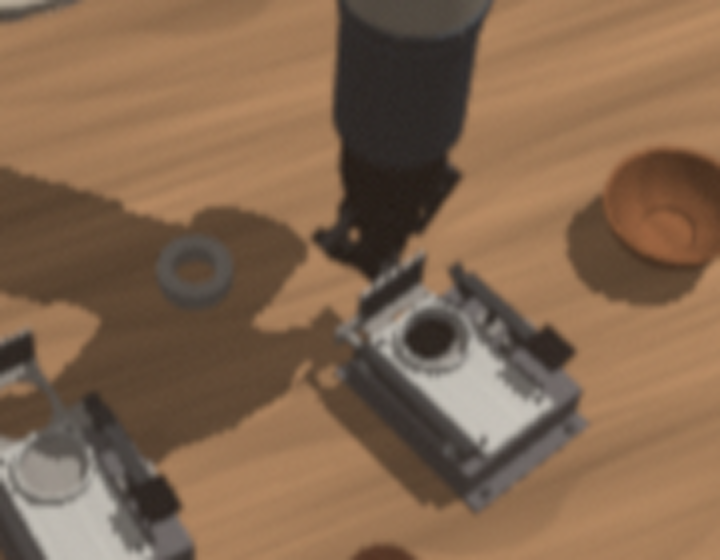

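```bash
python3 -m handwheel '[{"dx":8,"dy":0,"dz":0,"yaw":0},{"dx":8,"dy":0,"dz":0,"yaw":0},{"dx":8,"dy":0,"dz":0,"yaw":0},{"dx":15,"dy":0,"dz":0,"yaw":0},{"dx":25,"dy":0,"dz":0,"yaw":0},{"dx":25,"dy":0,"dz":-5,"yaw":0},{"dx":0,"dy":0,"dz":-40,"yaw":0},{"dx":0,"dy":0,"dz":-40,"yaw":0}]'
python3 - <<'E'
from h import *
for n in ['scene','side']:
    im=shot(n,n+'9.png')
    for k in ['a_plate','b_plate']:
        for r in finder.landmark_of(k,n)[:2]: print(n,k,round(r['score'],2),np.round(atz(im,r['pixel'],.056),3))
    c=im['pixels'][(130 if n=='scene' else 120):280,220:440,::-1]; cv2.imwrite('pics/'+n+'9c.png',cv2.resize(c,None,fx=3.5,fy=3.5,interpolation=2))
E
```

```text
time: 10.0
ee_pos: [0.4127, 0.1006, 0.1385]
tool_rot: [-179.3, -0.1, -165.0]
contact_force: [1.3, 0.1, -0.4]
gripper_width: 0.0
scene a_plate 0.91 [ 0.452 -0.163  0.056]
scene b_plate 0.95 [0.507 0.133 0.056]
side b_plate 0.74 [0.511 0.125 0.056]
side b_plate 0.42 [0.521 0.406 0.056]
```

View pics/scene9c.png

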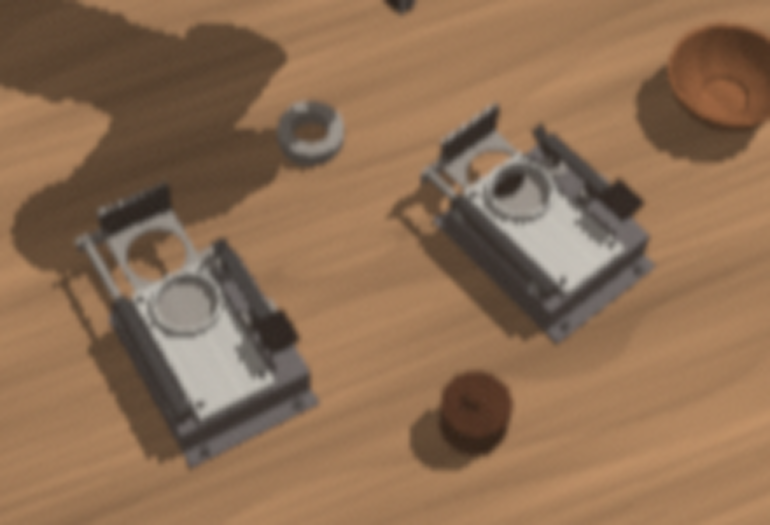

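View pics/side9c.png

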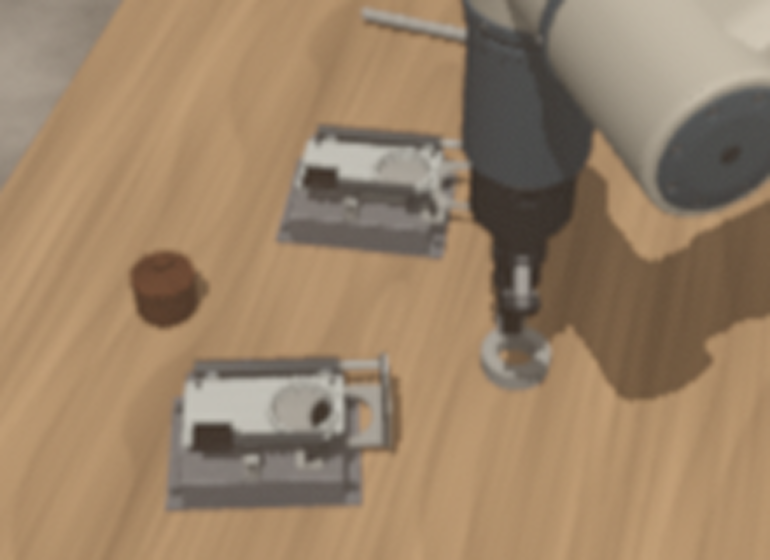

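A is shut with an all-steel mouth. B is caught half open, with its plate about 30 mm in. The robot is clear and nothing else has moved.

```bash
python3 -m handwheel '[{"dx":0,"dy":0,"dz":-30,"yaw":0},{"dx":0,"dy":0,"dz":0,"yaw":0},{"dx":0,"dy":0,"dz":0,"yaw":0}]'; python3 -c "
from h import *
print(readout.state()['contact_force']); print(order.close_job())"
```

```text
time: 10.6
ee_pos: [0.4117, 0.1005, 0.1643]
tool_rot: [-179.2, -0.5, -165.1]
contact_force: [0.1, 0.7, 0.2]
gripper_width: -0.0001
[0.14531053 0.6565472  0.16027141]
the job is handed in; nothing more can be done
None
```

The job is done and handed in at about 10.6 s, with both ports in the states asked for.

- **Port A (right):** I pressed its thumb pad about 10 mm with the closed fingertips, and the slide sprung shut. The wrist and scene pictures then showed only steel blade in the mouth.
- **Port B (left):** I then pushed its plate in with the closed fingertips, well past 33 mm, and backed off. The final scene and side pictures show the mouth half blade and half dark duct. The plate reads about 30 mm in from where it started.

**Final checks:** Before handing in, the fingers were clear at z = 0.164 m with under 1 N of contact force. The ring, box and bowl look unmoved. The gouge was cropped or hidden in the last pictures, but the arm never worked near it.

**Disagreements:**
- **First press on A:** It stopped short, about 1 mm down and off centre, so I pressed again. The tool stayed tilted by up to 2.7° but still worked the catch.
- **Network readings:** Position readings differed between cameras by 10–20 mm in places. In the last side view the network gave no reading for A's plate, which the arm was partly hiding.

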